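# Close the split chip holder and hold it pressed

## Robot

A 6-joint arm with a two-finger parallel gripper is mounted at the origin on a cart in front of the work surface, level with it; the furniture and walls round the work are solid. World frame = base frame: x ahead of the robot, y to its left, z up, the work surface at z = 0. Lengths are in m, angles in rad, forces in N, time in s.
With the tool pointing down it reaches from about 0.375 to 0.975 m from the base axis. Payload 3.8 kg.
Tool frame: the origin (TCP) lies on the centre line of the jaws, within the pads' length; the fingertips stand manip.tip_extent ahead of it and the grasp point (between the pads) lies 5 mm behind it (manip.tip_extent is the distance from the TCP to the fingertips, in m); z points along the fingers, y is the direction in which the jaws open and shut (so a half turn about z gives the same grasp; the last joint's range is limited). The gripper opens to 88 mm and grips with 3 to 60 N. Pads are 18 mm wide; open, the fingers measure 123 mm over their backs; the gripper's body (75 mm by 187 mm) begins 45 mm behind the grasp point.
Start: joints at [1.155, 0.264, 1.604, -0, 1.274, -0.037], TCP at [0.25, 0.627, 0.253] pointing down, gripper open.
Joint ranges: [-2.63, 2.63], [-0.94, 2.18], [0.31, 2.57], [-1.31, 4.45], [0, 2.66], [-2.55, 2.55]. Speed limits (rad/s): [2.57, 2.57, 3.14, 3.14, 3.14, 3.14].

## Interface

Orientations are given as a rotation vector (axis times angle).
In Python, from cell import manip gives the robot as it stands.
- The arm moves only by the tool servo_tool, never from a script. Its argument "moves" is a list of rows, each a list of 5 numbers: the opening, from 0 (shut) to 1 (fully open), then the shift along the tool's x, y, z in cm, then the turn about the tool's z in degrees. A call has 1 to 20 rows; each row shifts and turns the pose as measured when the row begins, along the tool's axes as they then stand; what a row does not reach is not made up. A row lasts 1/10 s, in which the tool goes at most 50 mm and 8.59 degrees, less where a joint would pass 70% of its speed; a pose out of reach is approached as far as the arm can. A call with a gripper value outside its range is refused whole. The fingers move at their own pace and stop on an object; "squeeze" is the grip in N (left out, the last holds). Time passes only in rows, so rows that do not move let the fingers close. It gives the time, the measured TCP pose, the force and the opening at its end, in the units of the state.
- manip.state(): the state, without advancing time (a new reading comes with each control period).
- manip.get_image(name): name is "scene" or "top" or "wrist"; returns the picture (420x560x3 uint8, red, green, blue); there is no depth.
- manip.calibration(name): a dict with "fov_y" (degrees; the focal length in pixels is half the picture's height over the tangent of half this angle, whatever the lens; pixels are square), "cx", "cy" (the principal point, pixels), "rvec" (rotation vector, rad) and "tvec" (3), from world to camera coordinates, as OpenCV has them. Camera axes: x right, y down, z forward; pixel columns grow to the right and rows downward; lengths in m; the calibration is good to about 2 mm. A picture is of the moment at which its call begins: read the wrist's pose just before it. calibration takes no time and is no camera call; for the wrist camera it gives the pose at the moment of the call.
- manip.close_job(): hands the job in, once; it reports no verdict.
Trained networks look in the newest picture that a camera, given by its name, has taken for a name from the list of things; names that differ only in an ending like _2 or _b are one class to them, and where a whole thing is asked for, a point or a joint stands for the part that bears it (a point fixed in the world has none). Each returns a list of dicts, best first, with "score" (0 to 1); they miss things now and then, are a little off and sometimes report something else, mostly with a low value. They report only what shows in the picture. A call takes as long as a camera call.
- manip.cut_out(camera, name): "region" (420x560 bool, what is visible of it) and "xy" ([column, row] in pixels, amid what is visible of it).
- manip.landmark_of(camera, name): "xy" ([column, row] in pixels: a listed point, or the origin of a listed thing).
The state is a dict: "time_s": time; "q": joint angles; "dq": joint speeds; "joint_torque": joint torques, N m; "tool_pos": TCP position; "eef_rot": TCP orientation; "contact_force": force on the tool from outside, world axes, zero at the start; "ft_torque": the same for the moment, N m; "opening": opening from 0.0 (shut) to 1.0 (fully open).
Only numpy, scipy, OpenCV 4.12 (cv2) and the standard library are available. Lean on these libraries where they do the work, as an engineer would, in place of code of your own. Each camera call takes 0.05 s, during which the arm holds its last target. There are 200 camera calls.

## Task

Press the orange cover in the aluminium lower half down until it snaps shut over the chip. Then pick up the blue upper half by its black rib, lower it over the two dowels and press it down against the spring pins, firmly but without crushing (some 15 to 25 N), until the two halves meet all round. Finish while still holding the upper half pressed shut like that - do not let go - and leave the other things on the bench where they are.

Things in the scene. Friction and masses are not known exactly. Their poses are not given: they have to be found in the camera images.
- lower: Lower half of a split chip holder, fixed on the bench: aluminium block 84 mm along x, 120 mm along y, top (parting) face 36 mm up; dark base plate 110x140x4 mm. Origin: centre of underside, z up. Steel dowels, 10 mm diameter with tapered noses, stand 14 mm above the parting face at x 0, y +-45 mm. A pocket at y -31 to +31 mm, low at its front (-x), holds the chip under the orange cover.
- seat (a point): Centre of the lower half's parting face, 36 mm above the bench, midway between the dowels; axes as the lower half's.
- cover (a joint): Orange cover's hinge, rad: 0 shut, grows as it opens (starts 0.45 to 0.9), stays where left. In the last 0.13 rad its lip passes a sprung steel catch (about 5 N at the free edge), which then holds it shut. Hinge line: lower half's x +28 mm, 28 mm up, along y. Cover: 58 mm long from the hinge (towards -x), 50 mm wide, 6 mm thick; shut, its upper face is 31 mm up.
- cover_pad (a point): Centre of the upper face of the cover's front bar, 8 mm in from its free edge, 50 mm from the hinge; moves with the cover.
- pins (a joint): Travel (m) of four brass spring pins that move as one, 8 mm diameter, at the lower half's x +-28, y +-45 mm: 0 is up, 5 mm above the parting face; 0.005 is level with it. Spring force 6 N at 0, 12 N at 0.005: the upper half's weight alone does not press them down.
- upper: Loose upper half, about 0.2 kg: blue plate 84 mm along x, 120 mm along y, 16 mm thick, black grip rib on top (56 mm along x, 24 mm along y, from 16 to 46 mm above the underside, centred). Two 12 mm through bores at x 0, y +-45 mm for the dowels; fits either way round by a half turn. Origin: centre of underside, z up. Starts flat on the bench, rib up.
- cup_yellow: Bystander: white sample cup with yellow screw lid, 56 mm across, 58 mm high. Origin: centre of the underside.
- saline: Bystander: white reagent bottle with a green band, 62 mm across, 146 mm high. Origin: centre of the underside.
- dish: Bystander: clear lidded culture dish, 94 mm across, 16 mm high. Origin: centre of the underside.
- tape: Bystander: roll of beige tape lying flat, 98 mm across, 25 mm high. Origin: centre of the underside.
- tube_rack: Bystander: green rack of microtubes, 62x130x43 mm. Origin: centre of the underside.
- cup_blue: Bystander: white sample cup with blue screw lid, 56 mm across, 58 mm high. Origin: centre of the underside.
- tweezers: Bystander: steel tweezers lying flat, 126x16x5 mm. Origin: centre of the underside.

How it is judged:
On the way, in this order (a step that is already met when the one before it is completed fails the run):
1. the cover is snapped shut, the upper half still away from the lower half (value of joint cover below 0.03 rad and horizontal distance between upper and seat above 0.1 m), for 0.2 s.
2. the upper half is on both dowels (horizontal distance between upper and seat below 0.003 m and angle between the z axis of upper and the z axis of lower, either way round below 0.04 rad and angle between the y axis of upper and the y axis of lower, either way round below 0.05 rad and z of upper in the frame of seat below 0.009 m), for 0.1 s.
At the end, for the whole second after the job is handed in: Upper half on both dowels (centres within 3 mm, tilt under 0.04 rad, turned under 0.05 rad), underside within 1.5 mm of the parting face, still, fingers on it with over 3 N and 8 to 45 N acting between the halves; cover shut (under 0.03 rad) (horizontal distance between upper and seat below 0.003 m and angle between the z axis of upper and the z axis of lower, either way round below 0.04 rad and angle between the y axis of upper and the y axis of lower, either way round below 0.05 rad and z of upper in the frame of seat below 0.0015 m and contact force between upper and lower between 8 and 45 N and contact force between the fingers and upper above 3 N and value of joint cover below 0.03 rad and linear speed of upper below 0.01 m/s); the arm keeps its last pose, push and grip.
It fails at once if the halves are rammed together with more than 70 N (contact force between upper and lower above 70 N).
It fails at once if a bystander is moved by more than 25 mm (distance of any of cup_yellow, saline, dish, tape, tube_rack, cup_blue, tweezers from where it was at the start of the episode above 0.025 m).
It also fails if it takes over 58 s, if anything falls off the work surface, if the arm or the gripper's body presses on something with over 40 N, if the wrist force passes 120 N, or if a joint passes its speed limit or range.

## Working session

There is one attempt and no reset: what is moved stays moved. The work goes in short steps, Python scripts to look and compute and a tool call to move; the robot and the scene stay as the last step left them, time stands still between calls to the robot, and variables do not carry over. Pictures are saved under pics/ and viewed, about 8 in all and at most 12, crops included, and the job is handed in when it is done.

Besides the shell and the picture viewer there is one more tool, called after ">>>" as name([rows], argument=value, ...), one row to a line, values as JSON. servo_tool: Moves the arm, as the interface text tells. Its arguments: {"type":"object","properties":{"moves":{"type":"array"},"squeeze":{"type":"number"}},"required":["moves"]}

```bash
mkdir -p pics
cat > h.py <<'E'
import numpy as np, cv2
from cell import manip
from scipy.spatial.transform import Rotation as R
def cal(n):
    c=manip.calibration(n); f=210/np.tan(np.radians(c["fov_y"])/2)
    return R.from_rotvec(np.ravel(c["rvec"])).as_matrix(),np.ravel(c["tvec"]),f,c["cx"],c["cy"]
def ray(c,xy,z):
    M,t,f,cx,cy=c
    d=M.T@np.array([(xy[0]-cx)/f,(xy[1]-cy)/f,1]); o=-M.T@t
    return o+d*(z-o[2])/d[2]
def proj(c,P):
    M,t,f,cx,cy=c
    p=np.atleast_2d(P)@M.T+t
    return np.c_[p[:,0]/p[:,2]*f+cx,p[:,1]/p[:,2]*f+cy]
def save(n,fn):
    im=manip.get_image(n); cv2.imwrite("pics/"+fn,im[:,:,::-1]); return im
E
python3 - <<'E'
from h import *
np.set_printoptions(precision=4,suppress=True)
print(manip.tip_extent, {k:np.round(v,3) for k,v in manip.state().items()})
a=save("top","a.png"); b=save("scene","b.png"); 
for n in ["top","scene"]:
    c=cal(n); print(n,"cam at",-c[0].T@c[1],c[2])
    for t in ["lower","seat","cover_pad","upper","cup_yellow","saline","dish","tape","tube_rack","cup_blue","tweezers"]:
        z={"seat":.036,"cover_pad":.05}.get(t,0)
        print(t,[(round(r["score"],2),np.round(r["xy"],1),ray(c,r["xy"],z)) for r in manip.landmark_of(n,t)[:2]])
cv2.imwrite("pics/ab.png",np.vstack([a,b])[:,:,::-1])
E
```

```text
0.014 {'time_s': np.float64(0.0), 'q': array([ 1.155,  0.265,  1.605,  0.   ,  1.274, -0.037]), 'dq': array([-0.001, -0.001, -0.   , -0.001, -0.001, -0.001]), 'joint_torque': array([ -0.   , -50.212, -35.687,   0.073,   0.03 ,  -0.   ]), 'tool_pos': array([0.249, 0.627, 0.251]), 'eef_rot': array([-0.591, -3.085,  0.003]), 'contact_force': array([ 0.003,  0.292, -0.459]), 'ft_torque': array([-0.045,  0.015, -0.007]), 'opening': np.float64(0.999)}
top cam at [0.4128 0.0777 1.5469] 397.29481157039965
lower [(0.77, array([336.8, 222.7]), array([ 0.4703, -0.1755,  0.    ]))]
seat [(0.93, array([334.2, 218.7]), array([ 0.484 , -0.1595,  0.036 ]))]
cover_pad [(0.58, array([337.2, 219.8]), array([ 0.4794, -0.1687,  0.05  ]))]
upper [(0.7, array([251.3, 213.1]), array([0.4998, 0.1588, 0.    ]))]
cup_yellow [(0.58, array([189.8, 226.8]), array([0.4409, 0.3957, 0.    ]))]
saline [(0.71, array([161.7, 200.4]), array([0.541 , 0.5087, 0.    ]))]
dish [(0.75, array([156.6, 224.8]), array([0.4457, 0.5244, 0.    ]))]
tape [(0.78, array([201.5, 202.1]), array([0.5381, 0.3539, 0.    ]))]
tube_rack [(0.
[... 587 characters left out ...]
array([219.6, 173.7]), array([0.4371, 0.3901, 0.    ]))]
saline [(0.71, array([231.4, 149.4]), array([0.547 , 0.5149, 0.    ])), (0.31, array([376.4, 322.8]), array([ 0.5376, -0.4146,  0.    ]))]
dish [(0.77, array([202.3, 153.4]), array([ 0.4308,  0.5483, -0.    ])), (0.29, array([255.4, 203.8]), array([0.4766, 0.1689, 0.    ]))]
tape [(0.53, array([243.5, 171.7]), array([0.5231, 0.3554, 0.    ])), (0.52, array([257.4, 204.7]), array([0.4806, 0.1612, 0.    ]))]
tube_rack [(0.79, array([375.5, 326.3]), array([ 0.5285, -0.4215,  0.    ]))]
cup_blue [(0.81, array([343.9, 346.4]), array([ 0.4198, -0.4248,  0.    ])), (0.18, array([307.5, 257.4]), array([ 0.5018, -0.1301,  0.    ]))]
tweezers []
```

View pics/a.png

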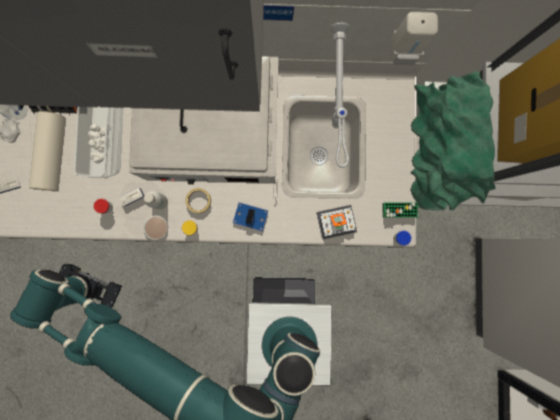

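View pics/b.png

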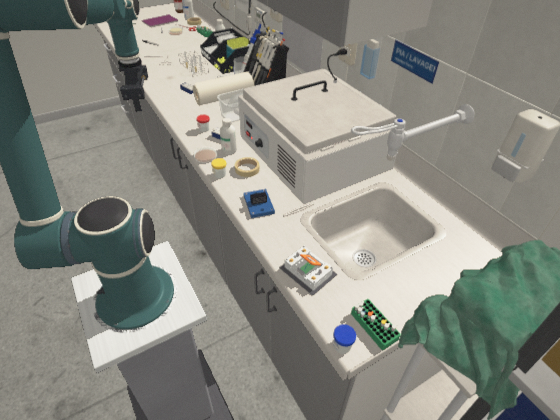

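```bash
cat >> h.py <<'E'
def delta(target):
    s=manip.state(); T=R.from_rotvec(s["eef_rot"])
    return T.inv().apply(np.array(target)-s["tool_pos"])*100
def axes():
    return R.from_rotvec(manip.state()["eef_rot"]).as_matrix()
E
python3 - <<'E'
from h import *
np.set_printoptions(precision=3,suppress=True)
print(axes()); print(delta([.43,.16,.25]),delta([.43,-.17,.25])); c=cal("wrist"); M=c[0]; print("wristcam",-M.T@c[1]-manip.state()["tool_pos"],M[2],c[2])
print(manip.calibration("wrist"))
E
```

```text
[[-0.929  0.37  -0.   ]
 [ 0.37   0.929  0.   ]
 [ 0.    -0.    -1.   ]]
[-34.036 -36.733   0.269] [-46.24  -67.394   0.269]
wristcam [-0.072  0.029  0.131] [ 0.277 -0.112 -0.954] 374.1587303256256
{'fov_y': 58.60743278708489, 'cx': 286.4886264975171, 'cy': 209.79453509412886, 'rvec': array([-2.383, -1.616, -0.245]), 'tvec': array([-0.674, -0.04 ,  0.39 ])}
```

>>> servo_tool([
  [0,-2.8,-4.1,0,0],
  [0,-2.8,-4.1,0,0],
  [0,-2.8,-4.1,0,0],
  [0,-2.8,-4.1,0,0],
  [0,-2.8,-4.1,0,0],
  [0,-2.8,-4.1,0,0],
  [0,-2.8,-4.1,0,0],
  [0,-2.8,-4.1,0,0],
  [0,-2.8,-4.1,0,0],
  [0,-2.8,-4.1,0,0],
  [0,-2.8,-4.1,0,0],
  [0,-2.8,-4.1,0,0],
  [0,-2.8,-4.1,0,0],
  [0,-2.8,-4.1,0,0],
  [0,-2.8,-4.1,0,0],
  [0,-2.8,-4.1,0,0],
  [0,0,0,0,-8],
  [0,0,0,0,-8],
  [0,0,0,0,-8],
  [0,0,0,0,0],
])

```text
time_s: 3.2
tool_pos: [0.4267, -0.16, 0.2554]
eef_rot: [-0.085, 3.121, -0.002]
contact_force: [-0.1, 0.1, 0.7]
opening: 0.005
```

Run:
```python
from h import *
np.set_printoptions(precision=4,suppress=True)
s=manip.state();print(s["time_s"],s["tool_pos"],s["opening"]);print(axes())
c=cal("wrist"); im=save("wrist","c.png")
for t in ["lower","seat","cover_pad","upper"]:
    for r in manip.landmark_of("wrist",t)[:2]: print(t,round(r["score"],2),np.round(r["xy"]),ray(c,r["xy"],{"seat":.036,"cover_pad":.06}.get(t,0)))
```

```text
3.2 [ 0.4267 -0.16    0.2554] 0.00461443580608203
[[-0.9983 -0.0543  0.019 ]
 [-0.0543  0.9985 -0.0005]
 [-0.019  -0.0015 -0.9998]]
lower 0.89 [270. 203.] [ 0.4673 -0.176   0.    ]
seat 0.63 [272. 216.] [ 0.4702 -0.1727  0.036 ]
cover_pad 0.58 [267. 221.] [ 0.4662 -0.177   0.06  ]
upper 0.71 [ 34. 141.] [ 0.415  -0.4207  0.    ]
upper 0.21 [272. 215.] [ 0.4816 -0.1739  0.    ]
```

View pics/c.png

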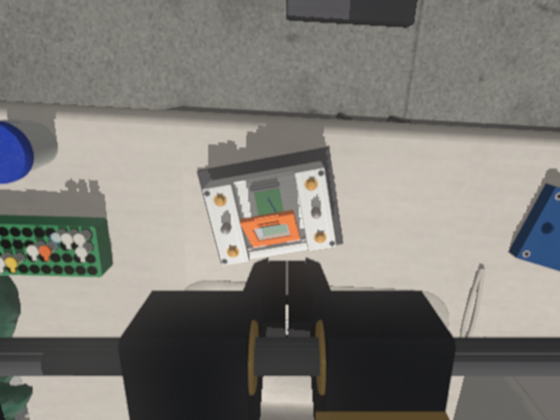

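Run:
```python
from h import *
np.set_printoptions(precision=4,suppress=True)
im=cv2.imread("pics/c.png"); hsv=cv2.cvtColor(im,cv2.COLOR_BGR2HSV); c=cal("wrist")
m=cv2.inRange(hsv,(8,90,90),(25,255,255)); m[:,:195]=0;m[:,350:]=0;m[:165]=0;m[262:]=0
n,l,st,ce=cv2.connectedComponentsWithStats(m)
for i in range(1,n):
    if st[i,4]>12: print(st[i],ce[i],ray(c,ce[i],.040), hsv[int(ce[i,1]),int(ce[i,0])])
cv2.imwrite("pics/c2.png",cv2.resize(im[135:275,180:360],None,fx=4.4,fy=4.2,interpolation=cv2.INTER_CUBIC))
```

```text
[305 178  12  12 109] [310.6697 183.9083] [ 0.4342 -0.1366  0.04  ] [ 17 132 189]
[214 195  12  11 102] [219.7059 199.9608] [ 0.4547 -0.2229  0.04  ] [ 17 127 190]
[ 240  210   60   37 1187] [270.3067 227.4516] [ 0.4804 -0.1731  0.04  ] [ 62  31 167]
[314 232  12  11  93] [319.6559 236.7527] [ 0.4877 -0.1238  0.04  ] [ 17 126 176]
[227 247  12  10  91] [232.6484 251.4615] [ 0.5084 -0.2101  0.04  ] [ 17 129 186]
```

View pics/c2.png

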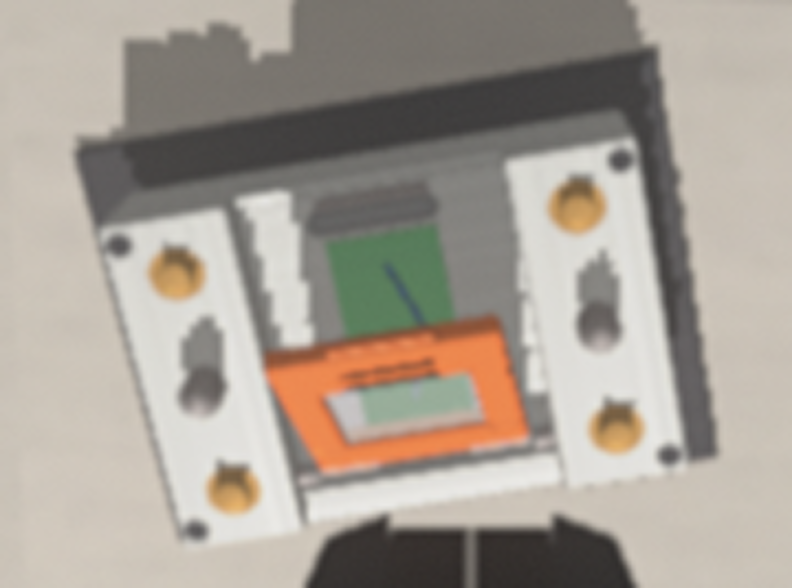

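Run:
```python
from h import *
np.set_printoptions(precision=4,suppress=True)
c=cal("wrist"); L=R.from_euler("z",13.4,degrees=True).as_matrix(); o=np.array([.4713,-.1734,0])
print("zoom of edge top-left/right for a; observed ~ (283,352),(498,322); tips")
for a in np.arange(.4,.96,.1):
    C,S=np.cos(a),np.sin(a); P=[[.028-.058*C+.003*S,y,.028+.058*S+.003*C] for y in (-.025,.025)]
    p=proj(c,np.array(P)@L.T+o); print(round(a,2),P[0],((p-[180,135])*[4.4,4.2]).ravel())
pr=proj(c,np.array([[-.042,-.06,.036],[.042,-.06,.036],[.042,.06,.036],[-.042,.06,.036]])@L.T+o); print(((pr-[180,135])*[4.4,4.2]))
```

```text
zoom of edge top-left/right for a; observed ~ (283,352),(498,322); tips
0.4 [np.float64(-0.024253282625241387), -0.025, np.float64(0.05334944683591039)] [256.5807 289.6892 489.7619 250.6611]
0.5 [np.float64(-0.021461511973829013), -0.025, np.float64(0.05843942892471489)] [256.4741 308.6911 492.3671 269.3762]
0.6 [np.float64(-0.018175538244576236), -0.025, np.float64(0.06322527030164109)] [257.0771 329.8052 495.439  290.2676]
0.7 [np.float64(-0.014428193800787264), -0.025, np.float64(0.06765915242163956)] [258.4034 352.7972 498.9486 313.1059]
0.8 [np.float64(-0.010256920869437032), -0.025, np.float64(0.07169677340021381)] [260.4533 377.3841 502.8567 337.6116]
0.9 [np.float64(-0.005703397430816093), -0.025, np.float64(0.07529779066320602)] [263.213  403.2386 507.1146 363.4598]
[[ 92.6802 220.4243]
 [182.5734 545.3906]
 [689.274  465.1975]
 [634.9635 127.6916]]
```

>>> servo_tool([
  [0,0,0,0,-5.2],
  [0,0,0,0,-5.2],
  [0,0,0,0,0],
])

```text
time_s: 3.75
tool_pos: [0.4269, -0.1583, 0.2555]
eef_rot: [-0.371, 3.1, -0.004]
contact_force: [0.3, -1.0, 0.9]
opening: 0.0
```

Run:
```python
from h import *
np.set_printoptions(precision=3,suppress=True)
print(axes(),manip.state()["tool_pos"],manip.state()["contact_force"])
L=R.from_euler("z",13.4,degrees=True).as_matrix(); o=np.array([.4713,-.1734,0])
for t in ([-.010,0,.092],[-.02,0,.045]): print(delta(L@t+o))
```

```text
[[-0.972 -0.236  0.019]
 [-0.236  0.972 -0.   ]
 [-0.019 -0.005 -1.   ]] [ 0.427 -0.158  0.255] [ 0.251 -1.006  0.906]
[-2.654 -2.428 16.415]
[-1.566 -2.4   21.095]
```

>>> servo_tool([
  [0,-0.5,-0.45,3,0],
  [0,-0.5,-0.45,3,0],
  [0,-0.5,-0.45,3,0],
  [0,-0.5,-0.45,3,0],
  [0,-0.45,-0.4,2.7,0],
  [0,-0.2,-0.2,1.3,0],
  [0,0,0,0,0],
])

```text
time_s: 4.45
tool_pos: [0.466, -0.1759, 0.0946]
eef_rot: [-0.342, 3.096, -0.01]
contact_force: [0.1, -0.5, -0.3]
opening: 0.004
```

Run:
```python
from h import *
np.set_printoptions(precision=3,suppress=True)
print(axes()[:,2],manip.state()["tool_pos"],manip.state()["contact_force"])
L=R.from_euler("z",13.4,degrees=True).as_matrix(); o=np.array([.4713,-.1734,0])
for t in ([-.010,0,.092],[-.02,0,.045]): print(delta(L@t+o))
```

```text
[ 0.027 -0.003 -1.   ] [ 0.466 -0.176  0.095] [ 0.087 -0.512 -0.291]
[0.435 0.113 0.25 ]
[1.556 0.142 4.922]
```

>>> servo_tool([
  [0,0.3,0.1,0.5,0],
  [0,0.2,0,0.8,0],
  [0,0.2,0,0.8,0],
  [0,0.2,0,0.8,0],
  [0,0.2,0,0.8,0],
  [0,0.2,0,0.7,0],
  [0,0.1,0,0.5,0],
  [0,0,0,0.4,0],
  [0,0,0,0.3,0],
])

```text
time_s: 5.35
tool_pos: [0.456, -0.1801, 0.0433]
eef_rot: [-0.339, 3.091, -0.016]
contact_force: [-16.2, 5.9, 43.7]
opening: 0.005
```

Run:
```python
from h import *
np.set_printoptions(precision=3,suppress=True)
print(axes()[:,2],manip.state()["tool_pos"],manip.state()["contact_force"])
L=R.from_euler("z",13.4,degrees=True).as_matrix(); o=np.array([.4713,-.1734,0])
print(L.T@(manip.state()["tool_pos"]-o))
print(delta(L@[-.02,0,.045]+o))
```

```text
[ 0.033 -0.007 -0.999] [ 0.456 -0.18   0.043] [-16.208   5.908  43.731]
[-0.016 -0.003  0.043]
[ 0.352  0.287 -0.188]
```

>>> servo_tool([
  [0,0,0,-1,0],
  [0,0,0,-3,0],
  [1,0,0,-4,0],
  [1,0,0,-4,0],
  [1,0,0,-4,0],
  [1,2,0,-3,0],
  [1,2,0,0,0],
  [1,0,0,0,0],
])

```text
time_s: 6.15
tool_pos: [0.4106, -0.1882, 0.2392]
eef_rot: [-0.34, 3.09, -0.018]
contact_force: [-0.6, -0.6, -0.2]
opening: 0.527
```

Run:
```python
from h import *
np.set_printoptions(precision=4,suppress=True)
s=manip.state();print(s["time_s"],s["tool_pos"]);print(axes())
c=cal("wrist"); im=save("wrist","d.png")[:,:,::-1]
for r in manip.landmark_of("wrist","cover_pad")[:2]: print(r["score"],r["xy"],ray(c,r["xy"],.031))
hsv=cv2.cvtColor(np.ascontiguousarray(im),cv2.COLOR_BGR2HSV)
m=cv2.inRange(hsv,(8,90,90),(25,255,255))
n,l,st,ce=cv2.connectedComponentsWithStats(m)
for i in range(1,n):
    if st[i,4]>30: print(st[i],ce[i],ray(c,ce[i],.040))
```

```text
6.15 [ 0.4106 -0.1882  0.2392]
[[-0.9755 -0.2175  0.0337]
 [-0.2178  0.976  -0.0079]
 [-0.0311 -0.0151 -0.9994]]
0.93 [291.0, 214.5] [ 0.4489 -0.1788  0.031 ]
0.39 [56.7, 120.3] [ 0.4085 -0.4012  0.031 ]
[332 207  12  11 111] [337.5495 211.973 ] [ 0.4337 -0.138   0.04  ]
[236 208  13  11 108] [242.1667 212.8889] [ 0.4543 -0.2241  0.04  ]
[ 265  208   51   56 1797] [290.3539 234.251 ] [ 0.4653 -0.1757  0.04  ]
[ 44 229  14  18 173] [ 50.1445 236.6936] [ 0.5194 -0.4001  0.04  ]
[  6 236  14  16 158] [ 11.9304 242.443 ] [ 0.534  -0.4366  0.04  ]
[240 261  12  11  91] [245.1868 266.0659] [ 0.5081 -0.2114  0.04  ]
[331 261  11  10  92] [335.8696 265.5   ] [ 0.4876 -0.1252  0.04  ]
[132 328  12  66 315] [135.8762 362.9714] [ 0.651  -0.3062  0.04  ]
[421 328  21  68 461] [434.1063 369.8568] [0.5852 0.0103 0.04  ]
```

View pics/d.png

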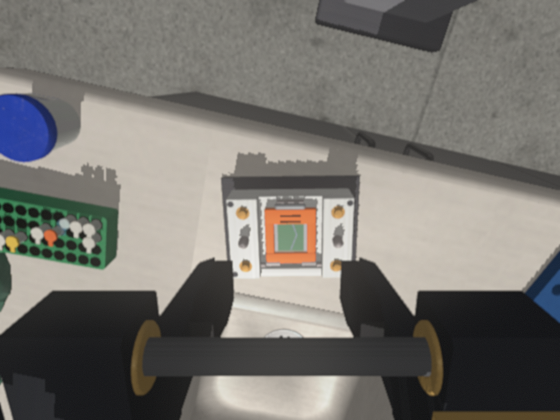

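>>> servo_tool([
  [1,-1.2,4.1,0,0],
  [1,-1.2,4.1,0,0],
  [1,-1.2,4.1,0,0],
  [1,-1.2,4.1,0,0],
  [1,-1.2,4.1,0,0],
  [1,-1.2,4.1,0,0],
  [1,-1.2,4.1,0,0],
  [1,-1.2,4.1,0,0],
  [1,0,0,0,8],
  [1,0,0,0,8],
  [1,0,0,0,8],
  [1,0,0,0,0],
])

```text
time_s: 7.45
tool_pos: [0.437, 0.1728, 0.2219]
eef_rot: [0.331, 3.107, -0.009]
contact_force: [-0.8, -0.7, 0.4]
opening: 1.002
```

Run:
```python
from h import *
np.set_printoptions(precision=4,suppress=True)
s=manip.state();print(s["time_s"],s["tool_pos"]);print(axes())
c=cal("wrist"); im=save("wrist","e.png")[:,:,::-1]
for r in manip.landmark_of("wrist","upper")[:2]: print(r["score"],r["xy"],ray(c,r["xy"],0))
for r in manip.cut_out("wrist","upper")[:1]:
    m=r["region"].astype(np.uint8); q=cv2.boxPoints(cv2.minAreaRect(np.argwhere(m)[:,::-1].astype(np.float32)))
    print(m.sum(),q); print([ray(c,p,.016) for p in q])
```

```text
7.45 [0.437  0.1728 0.2219]
[[-0.9774  0.2106  0.0162]
 [ 0.2106  0.9776 -0.0074]
 [-0.0174 -0.0038 -0.9998]]
0.91 [285.1, 222.4] [0.4849 0.1596 0.    ]
10661 [[221.8488 263.9816]
 [225.1104 178.0928]
 [353.3811 182.9638]
 [350.1195 268.8526]]
[array([0.509 , 0.0902, 0.016 ]), array([0.4252, 0.1163, 0.016 ]), array([0.4545, 0.2307, 0.016 ]), array([0.5409, 0.2138, 0.016 ])]
```

View pics/e.png

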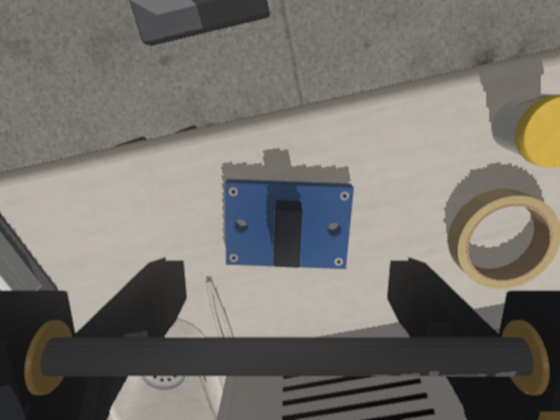

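Run:
```python
from h import *
np.set_printoptions(precision=4,suppress=True)
im=cv2.imread("pics/e.png"); c=cal("wrist"); hsv=cv2.cvtColor(im,cv2.COLOR_BGR2HSV)
sub=np.zeros(im.shape[:2],np.uint8); sub[186:268,226:352]=1
m=((hsv[...,1]<110)&(hsv[...,2]>110)&(sub>0)).astype(np.uint8)
d=((hsv[...,2]<85)&(sub>0)).astype(np.uint8)
for nm,mm in (("screw",m),("dark",d)):
    n,l,st,ce=cv2.connectedComponentsWithStats(mm)
    for i in range(1,n):
        if st[i,4]>10: print(nm,st[i],ce[i],ray(c,ce[i],.046 if st[i,4]>400 else .016))
```

```text
screw [228 186  11  11  87] [232.8621 191.2184] [0.4393 0.1192 0.016 ]
screw [339 190  11  11  76] [344.3289 195.3947] [0.4649 0.22   0.016 ]
screw [345 200   7  68 252] [349.1587 243.4524] [0.514  0.2167 0.016 ]
screw [237 219  10   6  28] [241.2143 221.0357] [0.4696 0.1195 0.016 ]
screw [328 222  10   6  25] [332.56 224.32] [0.491  0.2043 0.016 ]
screw [226 239 110  29 269] [260.777  264.6283] [0.5184 0.1272 0.016 ]
screw [229 253  10  10  72] [233.3056 257.5   ] [0.5052 0.1024 0.016 ]
screw [334 257  10  10  75] [338.36   261.2933] [0.5308 0.2032 0.016 ]
dark [ 267  186   36   81 2457] [284.6748 224.247 ] [0.4705 0.1621 0.046 ]
dark [235 223  12   9  69] [240.4638 227.5362] [0.4759 0.1171 0.016 ]
dark [329 226  11   9  66] [334.5303 230.8788] [0.4981 0.205  0.016 ]
```

>>> servo_tool([
  [1,0,0,0,2.1],
  [1,0,0,0,0],
])

```text
time_s: 7.8
tool_pos: [0.4372, 0.1718, 0.2219]
eef_rot: [0.379, 3.101, -0.009]
contact_force: [0.1, 0.1, 0.5]
opening: 1.003
```

Run:
```python
from h import *
np.set_printoptions(precision=3,suppress=True)
print(axes(),manip.state()["tool_pos"]); print(delta([.485,.161,.08]),delta([.485,.161,.034]))
```

```text
[[-0.97   0.241  0.016]
 [ 0.241  0.971 -0.008]
 [-0.018 -0.004 -1.   ]] [0.437 0.172 0.222]
[-4.65   0.151 14.276] [-4.569  0.167 18.875]
```

>>> servo_tool([
  [1,-0.9,0,2.8,0],
  [1,-0.9,0,2.8,0],
  [1,-0.9,0,2.8,0],
  [1,-0.9,0,2.8,0],
  [1,-0.8,0.1,2.6,0],
  [1,0,0,0,0],
])

```text
time_s: 8.4
tool_pos: [0.4876, 0.1608, 0.0835]
eef_rot: [0.36, 3.096, -0.003]
contact_force: [-1.1, 0.3, 1.0]
opening: 1.0
```

Run:
```python
from h import *
np.set_printoptions(precision=3,suppress=True)
print(axes(),manip.state()["tool_pos"]); print(delta([.485,.161,.034]))
```

```text
[[-0.973  0.23   0.024]
 [ 0.23   0.973 -0.005]
 [-0.025  0.001 -1.   ]] [0.488 0.161 0.084]
[ 0.377 -0.043  4.943]
```

>>> servo_tool([
  [1,0.15,0,2,0.6],
  [1,0.1,0,1.8,0],
  [1,0.1,0,0.9,0],
  [1,0,0,0.2,0],
  [0,0,0,0,0],
  [0,0,0,0,0],
  [0,0,0,0,0],
  [0,0,0,0,0],
  [0,0,0,0,0],
  [0,0,0,0,0],
  [0,0,0,0,0],
  [0,0,0,0,0],
], squeeze=40)

```text
time_s: 9.6
tool_pos: [0.4908, 0.1626, 0.042]
eef_rot: [0.368, 3.085, 0.004]
contact_force: [0.1, -2.3, 0.3]
opening: 0.297
```

Run:
```python
from h import *
np.set_printoptions(precision=4,suppress=True)
s=manip.state();print(axes(),s["tool_pos"],s["contact_force"],s["opening"]*88)
```

```text
[[-0.9713  0.2354  0.035 ]
 [ 0.2355  0.9719 -0.0017]
 [-0.0345  0.0066 -0.9994]] [0.4908 0.1626 0.042 ] [ 0.1091 -2.3083  0.2983] 26.0934844372942
```

>>> servo_tool([
  [0.55,0,0,0,0],
  [0.55,0,0,0,0],
  [0.55,0,0,0,0],
  [0.55,0.2,0,0.5,0],
  [0.55,0.2,0,0.5,0],
])

```text
time_s: 10.1
tool_pos: [0.4877, 0.1637, 0.0317]
eef_rot: [0.369, 3.084, 0.005]
contact_force: [-0.3, -0.8, 0.3]
opening: 0.549
```

Run:
```python
from h import *
np.set_printoptions(precision=4,suppress=True)
s=manip.state();print(axes(),s["tool_pos"],s["contact_force"],s["opening"]*88,delta([.485,.161,.034]))
```

```text
[[-0.9712  0.2356  0.0362]
 [ 0.2357  0.9718 -0.0013]
 [-0.0355  0.0073 -0.9993]] [0.4877 0.1637 0.0317] [-0.2613 -0.7861  0.2849] 48.34874705048159 [ 0.1853 -0.3268 -0.2399]
```

>>> servo_tool([
  [0.55,0.2,-0.2,-0.15,0],
  [0,0,0,0,0],
  [0,0,0,0,0],
  [0,0,0,0,0],
  [0,0,0,0,0],
  [0,0,0,0,0],
  [0,0,0,0,0],
], squeeze=40)

```text
time_s: 10.8
tool_pos: [0.4834, 0.1619, 0.0317]
eef_rot: [0.369, 3.086, 0.003]
contact_force: [-1.1, 0.7, -0.6]
opening: 0.27
```

Run:
```python
from h import *
np.set_printoptions(precision=4,suppress=True)
s=manip.state();print(axes(),s["tool_pos"],s["contact_force"],s["opening"]*88)
```

```text
[[-0.9713  0.2354  0.0333]
 [ 0.2355  0.9719 -0.002 ]
 [-0.0329  0.0059 -0.9994]] [0.4834 0.1619 0.0317] [-1.143   0.6938 -0.5836] 23.774325825119995
```

>>> servo_tool([
  [0,0,0,-1.5,0],
  [0,0,0,-3,0],
  [0,0,0,-3,0],
  [0,0,0,-3,0],
  [0,0,0,-2,0],
  [0,-0.7,-3.3,0,0],
  [0,-0.7,-3.3,0,0],
  [0,-0.7,-3.3,0,0],
  [0,-0.7,-3.3,0,0],
  [0,-0.7,-3.3,0,0],
  [0,-0.7,-3.3,0,0],
  [0,-0.7,-3.3,0,0],
  [0,-0.7,-3.3,0,0],
  [0,-0.7,-3.3,0,0],
  [0,0,0,0,-6.9],
  [0,0,0,0,-6.9],
  [0,0,0,0,-6.9],
  [0,0,0,0,-6.9],
  [0,0,0,0,0],
])

```text
time_s: 12.7
tool_pos: [0.4649, -0.1546, 0.1578]
eef_rot: [-0.408, 3.09, -0.011]
contact_force: [0.1, -0.6, -1.5]
opening: 0.267
```

Run:
```python
from h import *
np.set_printoptions(precision=4,suppress=True)
s=manip.state();print(s["time_s"],s["tool_pos"],s["opening"],s["contact_force"]);print(axes())
save("wrist","f.png")
L=R.from_euler("z",13.4,degrees=True).as_matrix(); print(delta([.4711,-.1740,.15]))
```

```text
12.7 [ 0.4649 -0.1546  0.1578] 0.26691103025924706 [ 0.1053 -0.5512 -1.5228]
[[-0.9654 -0.2595  0.0253]
 [-0.2597  0.9657 -0.0036]
 [-0.0235 -0.0101 -0.9997]]
[-0.088  -2.0407  0.7969]
```

View pics/f.png

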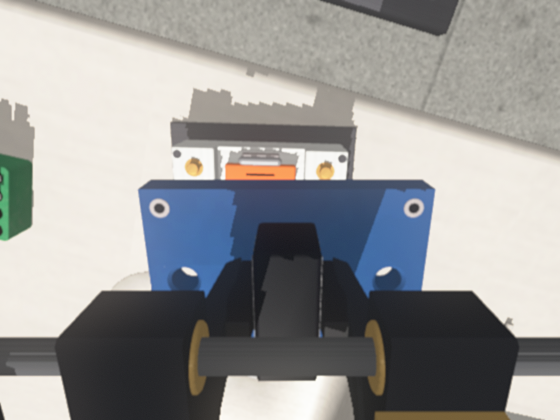

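```bash
cat > m.py <<'E'
from h import *
np.set_printoptions(precision=4,suppress=True)
def meas(fn):
    c=cal("wrist"); s=manip.state(); im=save("wrist",fn)[:,:,::-1].copy(); hsv=cv2.cvtColor(im,cv2.COLOR_BGR2HSV)
    zt=s["tool_pos"][2]-.0317+.016
    br=cv2.inRange(hsv,(10,90,90),(25,255,255)); br[230:]=0
    W=(cv2.inRange(hsv,(0,0,130),(180,110,255)))
    def pick(m,guess,z,lo,hi,nm):
        n,l,st,ce=cv2.connectedComponentsWithStats(m); g=proj(c,guess)[0]
        k=[i for i in range(1,n) if lo<st[i,4]<hi]; k.sort(key=lambda i:np.hypot(*(ce[i]-g)))
        i=k[0]; p=ray(c,ce[i],z); print(nm,"px",ce[i],st[i,4],"off",np.round(np.hypot(*(ce[i]-g)),1),p); return p
    A=axes(); X=-A[:,0]; Y=A[:,1]; t=s["tool_pos"]
    f=lambda x,y,z:np.r_[(t+X*x+Y*y)[:2],z]
    a,b=[pick(W,f(-.034,y,zt),zt,40,500,"screw") for y in(-.052,.052)]
    d=b-a; yaw=np.degrees(np.arctan2(-d[0],d[1])); Lu=R.from_euler("z",yaw,degrees=True)
    u=(a+b)/2+Lu.apply([.034,0,0]); print("upper",u[:2],yaw,np.linalg.norm(d))
    Ll=R.from_euler("z",13.4,degrees=True); o=np.array([.4711,-.174,0])
    try:
        a,b=[pick(br,o+Ll.apply([-.028,y,.04]),.04,20,400,"pin") for y in(-.045,.045)]
        d=b-a; yl=np.degrees(np.arctan2(-d[0],d[1])); l=(a+b)/2+R.from_euler("z",yl,degrees=True).apply([.028,0,0]); print("lower",l[:2],yl,np.linalg.norm(d))
    except Exception as e: print(e); l=o
    print("time",s["time_s"],"tcp",t,"open",s["opening"],"F",s["contact_force"],"z",A[:,2])
    for nm,q in(("new",l),("old",o)):
        print(nm,"tool move cm",A.T@np.r_[(q-u)[:2],0]*100)
    return u,l
E
python3 -c "
from m import *
meas('g.png')"
```

```text
screw px [158.8527 207.6144] 319 off 2.8 [ 0.4465 -0.2134  0.142 ]
screw px [413.4552 207.5862] 290 off 2.5 [ 0.4195 -0.1133  0.142 ]
upper [ 0.4659 -0.1545] 15.078427484241285 0.10365101915220051
pin px [193.2105 167.3026] 228 off 1.6 [ 0.4547 -0.2233  0.04  ]
pin px [324.4936 171.1021] 235 off 1.8 [ 0.4343 -0.1374  0.04  ]
lower [ 0.4718 -0.1739] 13.310378134275908 0.08824421686811566
time 12.75 tcp [ 0.4648 -0.1545  0.1577] open 0.2665841146552795 F [-0.0341  0.116  -1.8264] z [ 0.0254 -0.0035 -0.9997]
new tool move cm [-0.0704 -2.0311  0.0218]
old tool move cm [-0.0058 -2.0203  0.0202]
```

>>> servo_tool([
  [0,0,-1,0,1.7],
  [0,0,-1,0,0],
  [0,0,0,1.5,0],
  [0,0,0,1.5,0],
  [0,0,0,1.5,0],
  [0,0,0,0,0],
])

```text
time_s: 13.4
tool_pos: [0.4735, -0.1789, 0.1131]
eef_rot: [-0.34, 3.095, -0.015]
contact_force: [-1.2, 0.1, -1.4]
opening: 0.268
```

```bash
python3 -c "
from m import *
meas('h.png')"
```

```text
screw px [158.8439 207.6783] 314 off 2.8 [ 0.4529 -0.237   0.0974]
screw px [413.4655 207.5621] 290 off 2.6 [ 0.43   -0.136   0.0974]
upper [ 0.4746 -0.179 ] 12.784130329887438 0.10357804630719218
pin px [216.9277 175.9518] 83 off 6.2 [ 0.4507 -0.2243  0.04  ]
pin px [375.8527 175.031 ] 129 off 5.6 [ 0.431  -0.1389  0.04  ]
lower [ 0.4681 -0.1753] 13.021636841024428 0.08770878786146093
time 13.4 tcp [ 0.4735 -0.1789  0.1131] open 0.2678131827359304 F [-1.1885  0.104  -1.3562] z [ 0.0306 -0.0071 -0.9995]
new tool move cm [ 0.5483  0.4994 -0.0223]
old tool move cm [ 0.2315  0.5595 -0.0142]
```

>>> servo_tool([
  [0,0.26,0.53,1.2,-0.6],
  [0,0.05,0,1.2,0],
  [0,0.05,0,0.5,0],
  [0,0,0,0,0],
])

```text
time_s: 13.85
tool_pos: [0.4718, -0.1759, 0.0847]
eef_rot: [-0.355, 3.089, -0.019]
contact_force: [0.4, -0.1, -2.0]
opening: 0.269
```

```bash
cat > p.py <<'E'
from h import *
np.set_printoptions(precision=4,suppress=True)
s=manip.state(); A=axes(); T=np.array([.4703,-.1740,s["tool_pos"][2]])
print(s["tool_pos"],"under",s["tool_pos"][2]-.0317,"F",s["contact_force"],"z",A[:,2],"yaw",np.degrees(np.arctan2(-A[0,1],A[1,1])),"move",A.T@(T-s["tool_pos"])*100)
E
python3 p.py
```

```text
[ 0.4718 -0.1759  0.0847] under 0.05301059492542138 F [ 0.3606 -0.0918 -2.0398] z [ 0.0336 -0.0084 -0.9994] yaw 13.114603515969453 move [ 0.1013  0.2182 -0.0066]
```

>>> servo_tool([
  [0,0.12,0.22,0,-0.3],
  [0,0,0,0,0],
])

```text
time_s: 14.05
tool_pos: [0.4701, -0.1739, 0.0847]
eef_rot: [-0.364, 3.088, -0.019]
contact_force: [0.2, 0.4, -2.1]
opening: 0.268
```

```bash
python3 p.py
```

```text
[ 0.4701 -0.1739  0.0847] under 0.05298904650713184 F [ 0.2308  0.3578 -2.1438] z [ 0.0336 -0.0084 -0.9994] yaw 13.445536321557169 move [-0.0193 -0.0184  0.0009]
```

>>> servo_tool([
  [0,0.02,0,0.35,0],
  [0,0.02,0,0.35,0],
  [0,0,0,0,0],
])

```text
time_s: 14.35
tool_pos: [0.4707, -0.1742, 0.0782]
eef_rot: [-0.365, 3.086, -0.021]
contact_force: [-0.5, 0.2, -1.5]
opening: 0.27
```

```bash
python3 p.py
```

```text
[ 0.4707 -0.1742  0.0782] under 0.046496633235679256 F [-0.5027  0.2253 -1.55  ] z [ 0.0357 -0.0093 -0.9993] yaw 13.45769984710238 move [ 0.0363  0.0329 -0.0018]
```

>>> servo_tool([
  [0,0.05,0.03,0.25,0],
  [0,0.02,0,0.2,0],
  [0,0,0,0,0],
])

```text
time_s: 14.65
tool_pos: [0.4706, -0.1743, 0.0737]
eef_rot: [-0.364, 3.085, -0.021]
contact_force: [-0.2, 0.3, -1.1]
opening: 0.265
```

```bash
python3 p.py
```

```text
[ 0.4706 -0.1743  0.0737] under 0.0419695261476059 F [-0.2089  0.2915 -1.116 ] z [ 0.0366 -0.0096 -0.9993] yaw 13.456122180949754 move [ 0.0198  0.0339 -0.0013]
```

>>> servo_tool([
  [0,0.02,0.02,0.2,0],
  [0,0.02,0,0.2,0],
  [0,0.01,0,0.2,0],
])

```text
time_s: 14.95
tool_pos: [0.4708, -0.1744, 0.0696]
eef_rot: [-0.364, 3.085, -0.021]
contact_force: [-3.9, 1.4, 8.7]
opening: 0.27
```

```bash
python3 p.py
```

```text
[ 0.4708 -0.1744  0.0696] under 0.03791820858448005 F [-3.9212  1.436   8.6921] z [ 0.0367 -0.0092 -0.9993] yaw 13.440241614106558 move [ 0.0348  0.0531 -0.0021]
```

>>> servo_tool([
  [0,0,0,0.2,0],
  [0,0,0,0.2,0],
  [0,0,0,0.2,0],
])

```text
time_s: 15.25
tool_pos: [0.4713, -0.1748, 0.0675]
eef_rot: [-0.364, 3.086, -0.02]
contact_force: [-8.4, 1.9, 20.2]
opening: 0.274
```

```bash
python3 p.py
```

```text
[ 0.4713 -0.1748  0.0675] under 0.03581910807445376 F [-8.3517  1.8934 20.2112] z [ 0.0355 -0.0085 -0.9993] yaw 13.43310994928261 move [ 0.0768  0.1036 -0.0042]
```

>>> servo_tool([
  [0,0.1,0.05,0.2,0],
  [0,0.08,0.05,0.22,0],
])

```text
time_s: 15.45
tool_pos: [0.4713, -0.1748, 0.0676]
eef_rot: [-0.363, 3.083, -0.02]
contact_force: [-5.8, 0.6, 16.8]
opening: 0.272
```

```bash
python3 p.py
python3 - <<'E'
from m import *
im=save("wrist","i.png")
c=cal("wrist"); L=R.from_euler("z",13.4,degrees=True)
P=np.array([[-.034,-.052,.052],[-.034,.052,.052],[-.042,-.06,.036],[-.042,.06,.036]])
print("expect",proj(c,L.apply(P)+[.4713,-.174,0]))
try: meas("j.png")
except Exception as e: print(e)
E
```

```text
[ 0.4713 -0.1748  0.0676] under 0.035906983348443146 F [-5.8296  0.6005 16.8022] z [ 0.038  -0.0086 -0.9992] yaw 13.403878809820936 move [ 0.0749  0.1012 -0.0044]
expect [[161.1227 205.2273]
 [417.8987 206.5902]
 [153.2256 176.3555]
 [427.0296 177.4237]]
screw px [159.648  207.5395] 304 off 3.0 [ 0.4515 -0.233   0.0519]
screw px [414.625  207.8229] 288 off 2.3 [ 0.427  -0.1323  0.0519]
upper [ 0.4723 -0.1746] 13.659516843940168 0.1035418485746316
list index out of range
time 15.5 tcp [ 0.4712 -0.1748  0.0676] open 0.2679339231918566 F [-5.3911  0.7218 15.5753] z [ 0.038  -0.0085 -0.9992]
new tool move cm [ 0.0994  0.0879 -0.005 ]
old tool move cm [ 0.0994  0.0879 -0.005 ]
```

View pics/i.png

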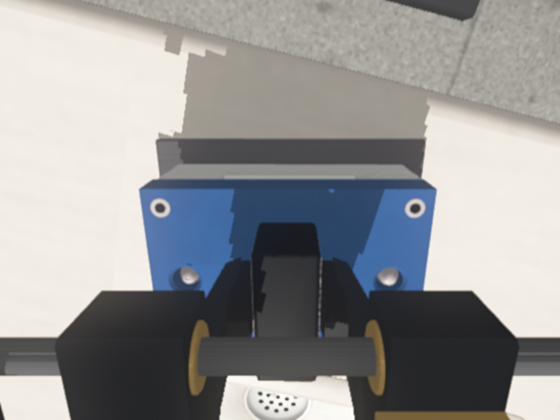

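>>> servo_tool([
  [0,0.06,0,0.26,0],
  [0,0.06,0,0.26,0],
  [0,0.06,0,0.27,0],
])

```text
time_s: 15.85
tool_pos: [0.4713, -0.1749, 0.0674]
eef_rot: [-0.362, 3.083, -0.016]
contact_force: [-8.7, 3.7, 21.4]
opening: 0.269
```

```bash
python3 p.py
python3 - <<'E'
from h import *
for i in range(6): manip.get_image("wrist")
r=manip.cut_out("top","upper"); save("scene","k.png")
print(manip.state()["time_s"])
E
python3 p.py
```

```text
[ 0.4713 -0.1749  0.0674] under 0.03571667185429799 F [-8.7233  3.6777 21.3611] z [ 0.0384 -0.0062 -0.9992] yaw 13.364417721644374 move [ 0.0747  0.1075 -0.0043]
16.25
[ 0.4713 -0.1749  0.0674] under 0.03572532091861721 F [-8.8851  3.473  21.472 ] z [ 0.0385 -0.0063 -0.9992] yaw 13.366776295769801 move [ 0.0751  0.1088 -0.0043]
```

```bash
python3 -c "
from cell import manip
print(manip.close_job()); print(manip.state()['time_s'],manip.state()['contact_force'],manip.state()['tool_pos'])"
```

```text
the job is handed in; nothing more can be done
None
the job is handed in; nothing more can be done
```

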